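# Build up a bearing-pressing stack on the press bolster

### The job

Build up the pressing stack on the slotted bolster plate so that it is ready for the press, one part after another from the bottom up: the wide support sleeve over the plate's round spigot, the flanged housing with its hub down in the sleeve, the small ball bearing inside the raised rim on the housing, and last the brass pressing cap over the bearing. Every part must sit fully home, level and released; leave the narrow sleeve and the large bearing, which belong to another job, where they lie.

Things in the scene. Friction and masses are not known exactly. Their poses are not given: they have to be found in the camera images.
- bolster_seat (a point): Press bolster: dark steel plate 138 x 104 x 20 mm, fixed on the bench's white band, an 18 mm slot in each short side. On its top stands a round spigot, 43 mm in diameter, 6.5 mm high, the upper 4 mm bevelled to 37 mm. This point: centre of the plate's top face, at the spigot's foot, on its axis; z up, x along the 138 mm.
- wide_sleeve_center (a point): Wide support sleeve: plain steel tube, outside 56 mm, bore 47 mm, 36 mm high, about 0.2 kg, standing upright, both ends alike. Goes over the bolster's spigot (2 mm play all round) and stands on the plate. This point: on its axis, half-way up (18 mm above its foot); z along the axis.
- housing_center (a point): Aluminium bearing housing standing on its hub, 31 mm high, 0.16 kg: hub 43 mm across and 18 mm long (foot bevelled 3 mm), square flange 60 x 60 x 8 mm, on it a round rim, outside 48, inside 38, 5 mm high. The hub goes in the wide sleeve (2 mm play all round) until the flange rests on it. This point: flange centre, on the axis, 22 mm above the hub's foot; z up, x and y square to the flange's sides.
- small_bearing_center (a point): Small ball bearing lying flat: steel rings, black seal, outside 35 mm, bore 15 mm, 14 mm thick, about 0.07 kg, both faces alike, edges bevelled 1.5 mm. Goes inside the housing's rim (1.5 mm play all round), flat on the flange, and then stands 9 mm out of the rim. This point: its centre, 7 mm above its underside; z along its axis.
- press_cap_center (a point): Brass pressing cap, 36 mm high, 0.2 kg, standing hollow side down: skirt 48 mm across and 13 mm high, its hollow 38 mm across and 7 mm deep; above it a round grip 30 mm across and 23 mm high. The hollow goes over the small bearing (1.5 mm play all round) until it rests on the bearing. This point: on the axis, half-way up (18 mm above the lower edge); z up.
- narrow_sleeve_center (a point): Narrow sleeve, not needed: a plain steel tube, outside 42 mm, bore 30 mm, 36 mm high, standing upright. Leave it where it stands. This point is on its axis, half-way up.
- large_bearing_center (a point): Large ball bearing, not needed: outside 47 mm, bore 20 mm, 14 mm thick, lying flat. Leave it where it lies. This point is its centre.
Not all that is in view belongs to the job. There is more than one size of the part that bears housing_center; the job needs the larger. Leave any green or orange look-alike of the part that bears small_bearing_center alone.

How it is judged:
On the way, in this order (a step that is already met when the one before it is completed fails the run):
1. the wide sleeve stands on the bolster plate, round the spigot (horizontal distance between wide_sleeve_center and bolster_seat below 0.004 m and z of wide_sleeve_center in the frame of bolster_seat between 0.0155 and 0.0205 m and angle between wide_sleeve_center's own z axis and vertical below 0.06 rad), for 0.2 s.
2. the housing's hub is in the sleeve and its flange rests on the sleeve (all of step 1 and horizontal distance between housing_center and wide_sleeve_center below 0.004 m and z of housing_center in the frame of bolster_seat between 0.0375 and 0.0425 m and angle between housing_center's own z axis and vertical below 0.06 rad), for 0.2 s.
3. the small bearing lies inside the housing's rim (all of step 2 and horizontal distance between small_bearing_center and housing_center below 0.004 m and z of small_bearing_center in the frame of bolster_seat between 0.0485 and 0.0535 m and angle between small_bearing_center's own z axis and vertical below 0.06 rad), for 0.2 s.
4. the pressing cap sits over the bearing (all of step 3 and horizontal distance between press_cap_center and small_bearing_center below 0.004 m and z of press_cap_center in the frame of bolster_seat between 0.0665 and 0.0715 m and angle between press_cap_center's own z axis and vertical below 0.06 rad), for 0.2 s.
At the end, for the whole second after the job is handed in: On the bolster stand, from the bottom up, the wide sleeve, the housing, the small bearing and the pressing cap: each within 4 mm of the axis of the one below (the sleeve of the spigot's), within 2.5 mm of its fully seated height, and within 0.06 rad of level (all of step 4); the robot touches nothing.
It fails at once if the narrow sleeve or the large bearing is moved by more than 20 mm (distance of any of narrow_sleeve_center, large_bearing_center from where it was at the start of the episode above 0.02 m).
It also fails if it takes over 112 s, if anything falls off the work surface, if the arm or the gripper's body presses on something with over 40 N, if the wrist force passes 120 N, or if a joint passes its speed limit or range.

### The arm

A 6-joint arm with a two-finger parallel gripper is mounted at the origin on the work surface; the furniture and walls round the work are solid. World frame = base frame: x ahead of the robot, y to its left, z up, the work surface at z = 0. Lengths are in m, angles in rad, forces in N, time in s.
With the tool pointing down it reaches from about 0.15 to 0.775 m from the base axis. Payload 6.1 kg.
Tool frame: the origin (TCP) lies between the finger pads; the fingertips stand 14 mm ahead of it and the grasp point (between the pads) lies 5 mm behind it (ctrl.tip_extent is the distance from the TCP to the fingertips, in m); z points along the fingers, y is the line along which they close (so a half turn about z gives the same grasp; the last joint's range is limited). The gripper opens to 85 mm and grips with 20 to 120 N. Pads are 22 mm wide; open, the fingers measure 114 mm over their backs; the gripper's body (76 mm by 85 mm) begins 54 mm behind the grasp point. The pads swing forward as they close: fully open they stand 13 mm farther back than shut.
Start: joints at [1.18, 0.126, -0.04, 1.405, 0, 1.571], TCP at [0.2, 0.485, 0.245] pointing down, gripper open.
Joint ranges: [-2.72, 2.72], [-0.95, 1.95], [-1.27, 1.35], [-1.78, 2.02], [-1.46, 1.47], [-3.14, 3.14]. Speed limits (rad/s): [2.39, 2.39, 3.01, 3.14, 3.14, 3.14].

### API

Orientations are given as a rotation vector (axis times angle).
In Python, from cell import monitor, optics, ctrl gives the robot as it stands.
- The arm moves only by the tool jog_arm, never from a script. Its argument "targets" is one flat list of numbers, 7 for each row, row after row: the shift along the tool's x, y, z in m, then the turn, a rotation vector about the tool's x, y, z in degrees, then the closure, from 0 (fully open) to 1 (shut). A call has 1 to 20 rows; each row shifts and turns the commanded pose from where the row before left it, along the tool's axes as they then stand; what a row does not reach is not made up. A row lasts 1/12 s, in which the tool goes at most 41.7 mm and 7.16 degrees, less where a joint would pass 70% of its speed; a pose out of reach is approached as far as the arm can. A call with a gripper value outside its range is refused whole. The fingers move at their own pace and stop on an object; the grip force is fixed at half the most. Time passes only in rows, so rows that do not move let the fingers close. It gives the time, the measured TCP pose, the force, the opening and the grip force at its end, in the units of the state.
- monitor.observe(): the state, without advancing time (a new reading comes with each control period).
- optics.get_image(name): name is "scene" or "top" or "wrist"; returns a dict with "img" (384x512x3 uint8, red, green, blue), "z_map" (384x512 float32, m along the optical axis (not along the pixel's ray), 0 where there is no reading), "intrinsics" (3x3 intrinsics, pixels), "camera_from_world" (4x4, takes a point from world to camera coordinates). Camera axes: x right, y up, looking along -z (the intrinsics and any distortion apply to the point x, -y, -z); pixel columns grow to the right and rows downward; lengths in m; the calibration is good to about 2 mm. A picture is of the moment at which its call begins.
- ctrl.hand_in(): hands the job in; it is judged then, once.
The state is a dict: "t": time; "joint_pos": joint angles; "joint_vel": joint speeds; "joint_torque": joint torques, N m; "ee_pos": TCP position; "eef_rot": TCP orientation; "contact_force": force on the tool from outside, world axes, zero at the start; "ft_torque": the same for the moment, N m; "gripper_width": finger opening in m; "grasp_force": force on a finger pad.
Only numpy, scipy, OpenCV 4.12 (cv2) and the standard library are available. Lean on these libraries where they do the work, as an engineer would, in place of code of your own. Each camera call takes 0.05 s, during which the arm holds its last target. There are 200 camera calls.

## Working session

There is one attempt and no reset: what is moved stays moved. The work goes in short steps, Python scripts to look and compute and a tool call to move; the robot and the scene stay as the last step left them, time stands still between calls to the robot, and variables do not carry over. Pictures are saved under pics/ and viewed, at most 14 in all, crops included, and the job is handed in when it is done.

Besides the shell and the picture viewer there is one more tool, called after "Request:" as a command line: name --argument value ..., lists and objects as JSON in quotes. jog_arm: Moves the arm, as the interface text tells. Its arguments: {"type":"object","properties":{"targets":{"type":"array"}},"required":["targets"]}

```bash
ls; mkdir -p pics
cat > h.py <<'E'
import numpy as np, cv2
from cell import monitor, optics, ctrl
def grab(n):
    d=optics.get_image(n); np.savez('last_'+n+'.npz',**d); return d
def cloud(d):
    K=d['intrinsics']; T=np.linalg.inv(d['camera_from_world']); z=d['z_map']
    v,u=np.mgrid[:z.shape[0],:z.shape[1]]
    x=(u-K[0,2])/K[0,0]*z; y=(v-K[1,2])/K[1,1]*z
    P=np.stack([x,-y,-z],-1)@T[:3,:3].T+T[:3,3]; P[z==0]=np.nan
    return P
E
python3 - <<'E'
from h import *
s=monitor.observe(); print({k:np.round(v,3) for k,v in s.items()})
for n in('scene','top'):
    d=grab(n); cv2.imwrite(f'pics/{n}0.png',d['img'][:,:,::-1])
    print(n,d['intrinsics'].round(1).tolist(),np.linalg.inv(d['camera_from_world']).round(3).tolist())
E
```

```text
pics
{'t': np.float64(0.0), 'joint_pos': array([ 1.18 ,  0.126, -0.041,  1.405,  0.   ,  1.571]), 'joint_vel': array([-0.002, -0.   ,  0.001,  0.001, -0.001, -0.002]), 'joint_torque': array([-0.0000e+00, -4.3592e+01,  3.5292e+01,  1.7000e-02, -0.0000e+00,
       -0.0000e+00]), 'ee_pos': array([0.2  , 0.485, 0.245]), 'eef_rot': array([-6.100e-01, -3.081e+00,  2.000e-03]), 'contact_force': array([ 0.344, -0.1  ,  0.519]), 'ft_torque': array([-0.01 ,  0.013, -0.035]), 'grasp_force': np.float64(0.0), 'gripper_width': np.float64(0.086)}
scene [[449.8, 0.0, 254.0], [0.0, 449.8, 192.9], [0.0, 0.0, 1.0]] [[0.811, 0.255, -0.526, -0.057], [-0.585, 0.323, -0.744, -0.97], [-0.02, 0.911, 0.412, 0.523], [0.0, 0.0, 0.0, 1.0]]
top [[470.8, 0.0, 252.2], [0.0, 470.8, 198.2], [0.0, 0.0, 1.0]] [[0.029, 0.998, -0.062, 0.42], [-0.999, 0.03, 0.022, -0.147], [0.024, 0.061, 0.998, 1.235], [0.0, 0.0, 0.0, 1.0]]
```

View pics/scene0.png

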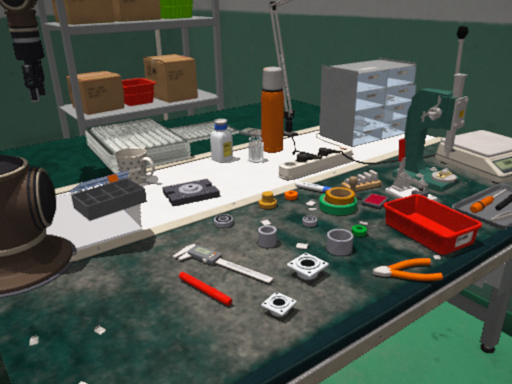

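View pics/top0.png

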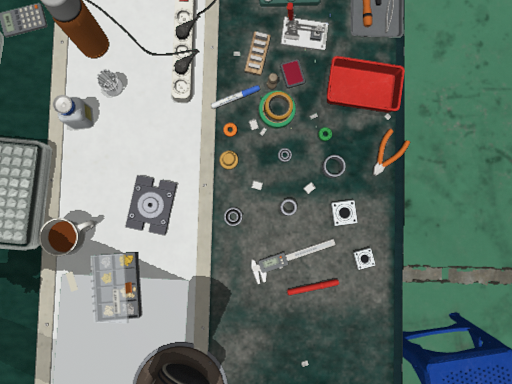

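The top view shows the bolster at about (150,205), wide sleeve (334,166), large housing (344,212), small bearing (285,155) and cap (229,160). The parts to leave are the narrow sleeve (289,207), large bearing (233,216) and small housing (364,258).

```bash
cat >> h.py <<'E'
def blob(P,seed,zlo,zhi,r=45):
    """top-surface pixels in a height band, around a seed pixel: contour centre in world"""
    v,u=np.mgrid[:P.shape[0],:P.shape[1]]
    return (P[...,2]>zlo)&(P[...,2]<zhi)&(np.hypot(u-seed[0],v-seed[1])<r)
def ray(d,uv,z):
    K=d['intrinsics']; T=np.linalg.inv(d['camera_from_world'])
    c=T[:3,:3]@np.array([(uv[0]-K[0,2])/K[0,0],-(uv[1]-K[1,2])/K[1,1],-1.])
    return T[:3,3]+c*(z-T[2,3])/c[2]
E
python3 - <<'E'
from h import *
d=dict(np.load('last_top.npz')); P=cloud(d)
for n,s,lo,hi,r,zt in [('bol',(150,205),.015,.023,32,.02),('spig',(150,205),.0235,.03,25,.0265),('wide',(334,166),.03,.042,16,.036),('hflange',(344,212),.022,.036,18,.026),
 ('bear',(285,155),.009,.02,11,.014),('cap',(229,160),.03,.042,13,.036),('narrow',(289,207),.03,.042,13,.036),('large',(233,216),.009,.02,13,.014),('smallH',(364,258),.015,.04,15,.02)]:
    m=blob(P,s,lo,hi,r)
    zz=P[s[1]-15:s[1]+15,s[0]-15:s[0]+15,2]
    if m.sum()<5: print(n,'none',np.nanpercentile(zz,[5,50,95,99]).round(3)); continue
    c=cv2.minAreaRect(np.argwhere(m)[:,::-1].astype(np.float32)); e=cv2.minEnclosingCircle(np.argwhere(m)[:,::-1].astype(np.float32))
    print(n,m.sum(),'ztop',np.nanpercentile(P[m][:,2],90).round(4),'rect',np.round(c[0],1),np.round(c[1],1),round(c[2],1),'->',ray(d,c[0],zt).round(4),'circ',np.round(e[0],1),round(e[1],1),ray(d,e[0],zt).round(4))
I=d['img'][135:275,205:385,::-1]; cv2.imwrite('pics/c.png',cv2.resize(I,None,fx=4,fy=4,interpolation=2))
E
```

```text
bol 563 ztop 0.0205 rect [150.5 205.1] [40. 53.] 12.5 -> [0.4695 0.0869 0.02  ] circ [150.3 205.8] 31.5 [0.4677 0.0873 0.02  ]
spig 12 ztop 0.0258 rect [148.8 203.6] [9.5 8.2] 18.4 -> [0.4729 0.0901 0.0265] circ [149.4 204.1] 5.5 [0.4716 0.0885 0.0265]
wide 117 ztop 0.0375 rect [334.3 165.8] [21.2 20.5] 45.0 -> [ 0.5841 -0.3823  0.036 ] circ [334.3 165.8] 10.8 [ 0.584  -0.3825  0.036 ]
hflange 501 ztop 0.0305 rect [344.2 212.8] [23.1 23.2] 82.4 -> [ 0.4641 -0.4122  0.026 ] circ [344.5 212.5] 15.7 [ 0.4649 -0.413   0.026 ]
bear 108 ztop 0.0158 rect [285. 155.] [12. 12.] 90.0 -> [ 0.6113 -0.2567  0.014 ] circ [284.9 154.7] 6.5 [ 0.6119 -0.2563  0.014 ]
cap 109 ztop 0.038 rect [228.5 158.5] [11. 11.] 90.0 -> [ 0.5941 -0.11    0.036 ] circ [228.4 158.7] 5.9 [ 0.5937 -0.1098  0.036 ]
narrow 99 ztop 0.0384 rect [288.5 207.5] [15. 15.] 90.0 -> [ 0.4731 -0.2669  0.036 ] circ [288.6 207.3] 8.1 [ 0.4737 -0.2671  0.036 ]
large 200 ztop 0.0157 rect [233.1 216.7] [17.4 17.4] 63.4 -> [ 0.446 -0.126  0.014] circ [233.  216.5] 9.0 [ 0.4465 -0.1257  0.014 ]
smallH 317 ztop 0.0237 rect [364.3 258.7] [18.  17.9] 74.1 -> [ 0.3475 -0.4677  0.02  ] circ [364.6 258.8] 12.1 [ 0.3471 -0.4683  0.02  ]
```

View pics/c.png

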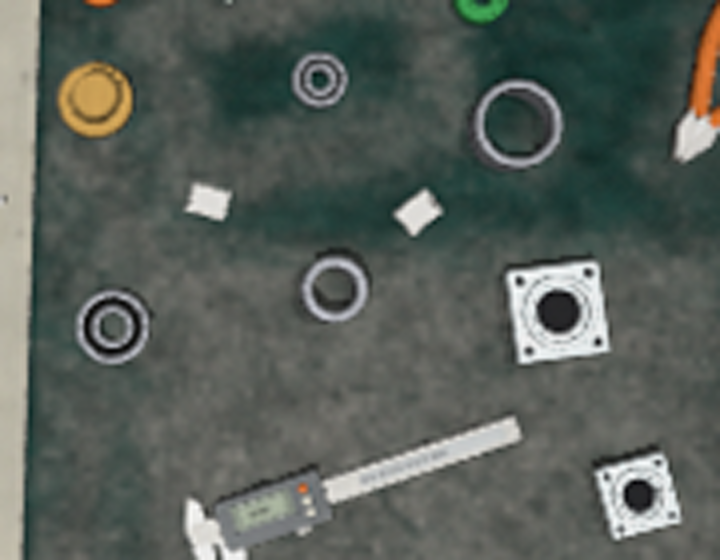

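Request:
jog_arm --targets '[0,0,0,0,0,-5.6,0,0,0,0,0,0,-5.6,0,0,0,0,0,0,-5.6,0,0,0,0,0,0,-5.6,0,-0.018,-0.0265,0,0,0,0,0,-0.018,-0.0265,0,0,0,0,0,-0.018,-0.0265,0,0,0,0,0,-0.018,-0.0265,0,0,0,0,0,-0.018,-0.0265,0,0,0,0,0,-0.018,-0.0265,0,0,0,0,0,-0.018,-0.0265,0,0,0,0,0,-0.018,-0.0265,0,0,0,0,0,-0.018,-0.0265,0,0,0,0,0,-0.018,-0.0265,0,0,0,0,0,-0.018,-0.0265,0,0,0,0,0,-0.018,-0.0265,0,0,0,0,0,-0.018,-0.0265,0,0,0,0,0,-0.018,-0.0265,0,0,0,0,0,-0.018,-0.0265,0,0,0,0,0,0,0,0,0,0,0,0]'

```text
t: 1.77
ee_pos: [0.4722, 0.0843, 0.2445]
eef_rot: [-0.007, -3.142, 0.003]
contact_force: [-0.8, -0.1, -0.4]
gripper_width: 0.0854
grasp_force: 0.0
```

Run:
```python
from h import *
s=monitor.observe(); print(s['t'],s['joint_pos'].round(3),s['ee_pos'].round(4),s['eef_rot'].round(3),ctrl.tip_extent,s['gripper_width'])
d=grab('wrist'); cv2.imwrite('pics/w1.png',d['img'][:,:,::-1]); print(d['intrinsics'][0,0],np.linalg.inv(d['camera_from_world']).round(3).tolist())
```

```text
1.7667 [ 0.178  0.04  -0.135  1.396 -0.002  0.182] [0.4722 0.0843 0.2445] [-7.000e-03 -3.142e+00  3.000e-03] 0.014 0.08542519511770233
281.5226994006818 [[0.004, -0.957, -0.289, 0.399], [1.0, 0.003, 0.003, 0.084], [-0.002, -0.289, 0.957, 0.373], [0.0, 0.0, 0.0, 1.0]]
```

View pics/w1.png

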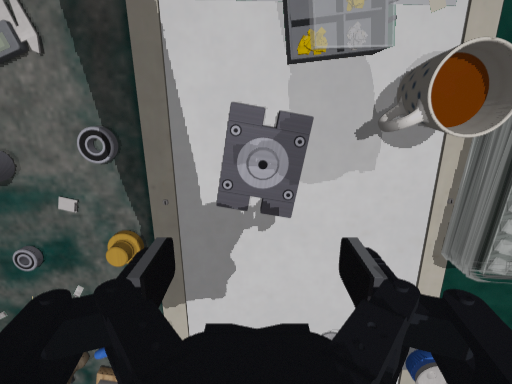

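The wrist view shows the bolster from the front, with the spigot at about (262,163) and the plate's corners near (230,103), (313,115), (292,217) and (218,205).

Run:
```python
from h import *
d=dict(np.load('last_wrist.npz')); g=cv2.cvtColor(d['img'],cv2.COLOR_RGB2GRAY); P=cloud(d)
print(g[163,215:312:3]); print((P[163,215:312:3,2]*1000).round(0))
m=np.zeros_like(g); m[125:200,225:300]=(g[125:200,225:300]>105)
n,l,st,c=cv2.connectedComponentsWithStats(m)
for i in range(1,n):
    if st[i,4]>150:
        k=cv2.findContours((l==i).astype(np.uint8),0,cv2.CHAIN_APPROX_NONE)[0][0]
        e=cv2.fitEllipse(k); print(st[i],np.round(e[0],1),np.round(e[1],1),ray(d,e[0],.0225).round(4),ray(d,e[0],.0265).round(4))
# dark plate
hole=np.argwhere(g[155:172,254:271]<60)[:,::-1].mean(0)+[254,155]; print('hole',hole,ray(d,hole,.0265).round(4))
# same from top view
d=dict(np.load('last_top.npz')); g=cv2.cvtColor(d['img'],cv2.COLOR_RGB2GRAY); print(g[205,135:166])
m=(g[185:225,130:170]>100).astype(np.uint8); n,l,st,c=cv2.connectedComponentsWithStats(m)
for i in range(1,n):
    if 30<st[i,4]<400: print(st[i],(c[i]+[130,185]).round(1),ray(d,c[i]+[130,185],.0245).round(4))
```

```text
[186 185 145  85  83  83  80  80 128 135 141 104 135 135 134  25  25  30
 136 132 134 103 133 131 131  71  72  72  71  71 166 166 166]
[-8. -7. -8. 15. 13. 14. 14. 13. 13. 14. 16. 20. 20. 20. 20. 21. 21. 20.
 21. 20. 20. 18. 14. 14. 13. 13. 14. 13. 14. 13. -6. -6. -5.]
[ 237  137   52   52 1919] [262.3 162.7] [50.3 50.8] [0.4706 0.0897 0.0225] [0.4698 0.0897 0.0265]
hole [262.38888889 164.38888889] [0.4719 0.0898 0.0265]
[ 92  87 129 190 187 188 176 151 178 192 191 191 166  52  34  33  61 139
 197 195 195 185 136 131 193 190 184 187 165  88  92]
[ 0  0  5 22 64] [131.2 192.8] [0.4993 0.1364 0.0245]
```

Request:
jog_arm --targets '[-0.0075,-0.031,0,0,0,0,0,-0.0075,-0.031,0,0,0,0,0,-0.0075,-0.031,0,0,0,0,0,-0.0075,-0.031,0,0,0,0,0,-0.0075,-0.031,0,0,0,0,0,-0.0075,-0.031,0,0,0,0,0,-0.0075,-0.031,0,0,0,0,0,-0.0075,-0.031,0,0,0,0,0,-0.0075,-0.031,0,0,0,0,0,-0.0075,-0.031,0,0,0,0,0,-0.0075,-0.031,0,0,0,0,0,-0.0075,-0.031,0,0,0,0,0,-0.0075,-0.031,0,0,0,0,0,-0.0075,-0.031,0,0,0,0,0,-0.0075,-0.031,0,0,0,0,0,0,0,0,0,0,0,0,0,0,0,0,0,0,0]'

```text
t: 3.23
ee_pos: [0.5828, -0.3774, 0.2435]
eef_rot: [-0.002, -3.14, -0.003]
contact_force: [0.5, 0.1, -0.3]
gripper_width: 0.0853
grasp_force: 0.0
```

Run:
```python
from h import *
s=monitor.observe(); print(s['t'],s['joint_pos'].round(3),s['ee_pos'].round(4),s['eef_rot'].round(3),s['gripper_width'])
d=grab('wrist'); cv2.imwrite('pics/w2.png',d['img'][:,:,::-1])
```

```text
3.2333 [-0.575  0.47   0.417  1.521  0.    -0.574] [ 0.5828 -0.3774  0.2435] [-2.00e-03 -3.14e+00 -3.00e-03] 0.08526879957994586
```

View pics/w2.png

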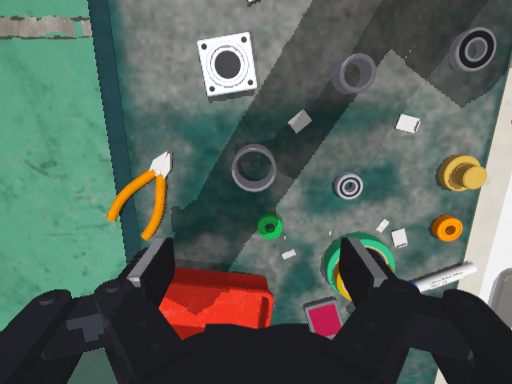

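Wide sleeve centre is at about (254,168), small bearing (348,186), large housing (229,65). The green look-alike is at (270,226) and the red bin's edge is around row 270.

```bash
cat >> h.py <<'E'
def top(d,seed,r,zlo,zhi,zt):
    m=blob(cloud(d),seed,zlo,zhi,r).astype(np.uint8)
    n,l,st,c=cv2.connectedComponentsWithStats(m); i=1+np.argmax(st[1:,4]); m=(l==i).astype(np.uint8)
    k=max(cv2.findContours(m,0,cv2.CHAIN_APPROX_NONE)[0],key=len); h=cv2.convexHull(k)
    e=cv2.minEnclosingCircle(k); q=cv2.minAreaRect(k); f=cv2.fitEllipse(h)
    print(seed,st[i],'circ',np.round(e[0],1),round(e[1],1),ray(d,e[0],zt).round(4),'ell',np.round(f[0],1),np.round(f[1],1),ray(d,f[0],zt).round(4),'rect',np.round(q[0],1),np.round(q[1],1),round(q[2],1))
E
python3 - <<'E'
from h import *
d=dict(np.load('last_wrist.npz')); P=cloud(d)
for s in [(254,168),(348,186),(228,65),(461,174)]:
    z=P[s[1]-28:s[1]+28,s[0]-28:s[0]+28,2]; print(s,(np.nanpercentile(z,[5,25,50,75,95,99])*1000).round(1))
top(d,(254,168),32,.022,.045,.036)
top(d,(348,186),22,.0035,.03,.014)
top(d,(228,65),42,.012,.04,.026)
E
```

```text
(254, 168) [-3.8 -3.  -2.3  9.4 35.8 36.6]
(348, 186) [-3.9 -3.1 -2.6 -1.7 13.5 14.4]
(228, 65) [-2.7 25.  25.8 26.8 31.  31.7]
(461, 174) [-3.8 -2.8 -1.1 13.3 35.7 36.5]
(254, 168) [231 146  46  46 624] circ [253.2 168.3] 22.8 [ 0.5848 -0.3825  0.036 ] ell [253.4 168.4] [44.9 45.4] [ 0.5849 -0.3823  0.036 ] rect [253.3 168.2] [44.5 45.3] 45.0
(348, 186) [335 172  28  27 520] circ [348.3 185.3] 13.8 [ 0.6127 -0.2569  0.014 ] ell [348.3 185.3] [26.3 27.5] [ 0.6127 -0.2569  0.014 ] rect [348.5 185. ] [27. 26.] 0.0
(228, 65) [ 197   32   60   64 2989] circ [227.2  63.1] 37.4 [ 0.4654 -0.4116  0.026 ] ell [226.4  63.1] [68.1 73. ] [ 0.4653 -0.4125  0.026 ] rect [227.   63.7] [57.4 53.4] 80.5
```

Request:
jog_arm --targets '[-0.002,-0.0045,0.0271,0,0,0,0,0,0,0.0271,0,0,0,0,0,0,0.0271,0,0,0,0,0,0,0.0271,0,0,0,0,0,0,0.0271,0,0,0,0,0,0,0.0271,0,0,0,0,0,0,0.0271,0,0,0,0,0,0,0.0158,0,0,0,0,0,0,0.0158,0,0,0,0,0,0,0,0,0,0,0,0,0,0,0,0,0,0]'

```text
t: 4.2
ee_pos: [0.5843, -0.3795, 0.024]
eef_rot: [0.003, -3.14, -0.002]
contact_force: [0.1, 0.3, 0.7]
gripper_width: 0.0859
grasp_force: 0.0
```

Request:
jog_arm --targets '[0,0,0,0,0,0,1,0,0,0,0,0,0,1,0,0,0,0,0,0,1,0,0,0,0,0,0,1,0,0,0,0,0,0,1,0,0,0,0,0,0,1,0,0,0,0,0,0,1,0,0,0,0,0,0,1]'

```text
t: 4.87
ee_pos: [0.5857, -0.3817, 0.0266]
eef_rot: [-0.001, 3.138, -0.002]
contact_force: [-0.5, 2.3, 6.4]
gripper_width: 0.0545
grasp_force: 62.8
```

Request:
jog_arm --targets '[0,0,-0.02,0,0,0,1,0,0,-0.03,0,0,0,1,0,0,-0.03,0,0,0,1,0,0,-0.03,0,0,0,1,0,0,-0.03,0,0,0,1,0,0,0,0,0,0,1,0,0,0,0,0,0,1]'

```text
t: 5.45
ee_pos: [0.5857, -0.3823, 0.1671]
eef_rot: [-0.0, 3.137, -0.005]
contact_force: [-0.5, -0.3, -2.4]
gripper_width: 0.0546
grasp_force: 64.0
```

Run:
```python
from h import *
for i in range(2):
    s=monitor.observe(); print(s['t'],s['ee_pos'].round(4),s['eef_rot'].round(3),s['gripper_width'],s['contact_force'].round(1))
d=grab('wrist'); cv2.imwrite('pics/w3.png',d['img'][:,:,::-1])
s=monitor.observe(); print(s['t'],s['ee_pos'].round(4))
P=cloud(d); print(np.round(P[200:384:8,254],3))
```

```text
5.45 [ 0.5857 -0.3823  0.1671] [-0.     3.137 -0.005] 0.054551440791397544 [-0.5 -0.3 -2.4]
5.45 [ 0.5857 -0.3823  0.1671] [-0.     3.137 -0.005] 0.054551440791397544 [-0.5 -0.3 -2.4]
5.5 [ 0.5849 -0.3817  0.1647]
[[ 0.559 -0.385  0.161]
 [ 0.559 -0.385  0.172]
 [ 0.562 -0.385  0.175]
 [ 0.646 -0.387 -0.002]
 [ 0.656 -0.387 -0.003]
 [ 0.666 -0.387 -0.003]
 [ 0.677 -0.387 -0.003]
 [ 0.687 -0.387 -0.002]
 [ 0.698 -0.387 -0.002]
 [ 0.611 -0.385  0.146]
 [ 0.61  -0.385  0.156]
 [ 0.61  -0.385  0.162]
 [ 0.61  -0.385  0.169]
 [ 0.61  -0.385  0.175]
 [ 0.756 -0.387  0.012]
 [ 0.754 -0.387  0.027]
 [ 0.576 -0.384  0.228]
 [ 0.574 -0.384  0.232]
 [ 0.574 -0.384  0.235]
 [ 0.575 -0.384  0.236]
 [ 0.575 -0.384  0.239]
 [ 0.575 -0.384  0.241]
 [ 0.574 -0.384  0.244]]
```

View pics/w3.png

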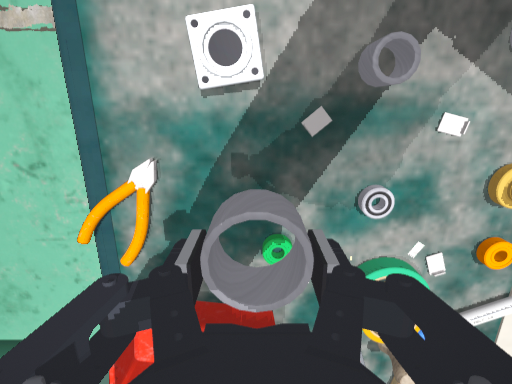

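The sleeve is held level between the pads, with its top ring centred at about (256,258).

Run:
```python
from h import *
d=dict(np.load('last_wrist.npz'));P=cloud(d)
m=blob(P,(256,258),.170,.182,60); m[:, :203]=0; m[:,309:]=0
z=P[m][:,2]; print(m.sum(),np.percentile(z,[10,50,90]).round(4))
k=np.argwhere(m)[:,::-1].astype(np.int32); h=cv2.convexHull(k); e=cv2.minEnclosingCircle(k); f=cv2.fitEllipse(h)
print(e,f,ray(d,e[0],.1755).round(4),ray(d,f[0],.1755).round(4), 'x,y extents',P[m].min(0).round(4),P[m].max(0).round(4))
T=np.linalg.inv(d['camera_from_world']); print(T[:3,3].round(4))
```

```text
3534 [0.1717 0.1756 0.1766]
((256.0714416503906, 259.5), 56.20352554321289) ((256.4664306640625, 258.8440246582031), (105.41390228271484, 113.71790313720703), 89.71723175048828) [ 0.5844 -0.3837  0.1755] [ 0.584  -0.3835  0.1755] x,y extents [ 0.5588 -0.4098  0.17  ] [ 0.6145 -0.3581  0.1782]
[ 0.5119 -0.3831  0.2951]
```

Request:
jog_arm --targets '[0.0081,0.0336,0,0,0,0,1,0.0081,0.0336,0,0,0,0,1,0.0081,0.0336,0,0,0,0,1,0.0081,0.0336,0,0,0,0,1,0.0081,0.0336,0,0,0,0,1,0.0081,0.0336,0,0,0,0,1,0.0081,0.0336,0,0,0,0,1,0.0081,0.0336,0,0,0,0,1,0.0081,0.0336,0,0,0,0,1,0.0081,0.0336,0,0,0,0,1,0.0081,0.0336,0,0,0,0,1,0.0081,0.0336,0,0,0,0,1,0.0081,0.0336,0,0,0,0,1,0.0081,0.0336,0,0,0,0,1,0,0,0.018,0,0,0,1,0,0,0.018,0,0,0,1,0,0,0,0,0,0,1,0,0,0,0,0,0,1]'

```text
t: 7.0
ee_pos: [0.4693, 0.0886, 0.1261]
eef_rot: [0.001, -3.137, 0.001]
contact_force: [0.6, -0.5, -1.3]
gripper_width: 0.0549
grasp_force: 64.2
```

```bash
cat >> h.py <<'E'
def pose(n=5):
    a=[]
    for i in range(n):
        a.append(monitor.observe()['ee_pos']); 
        if i<n-1: optics.get_image('top')
    print('tcp',np.mean(a,0).round(4),'sd',np.std(a,0).round(4),'t',monitor.observe()['t'])
    return np.mean(a,0)
E
python3 - <<'E'
from h import *
pose(6); print(monitor.observe()['eef_rot'].round(3))
d=grab('wrist'); cv2.imwrite('pics/w4.png',d['img'][:,:,::-1])
E
```

```text
tcp [0.4709 0.0885 0.1279] sd [0.0009 0.0001 0.001 ] t 7.25
[1.00e-03 3.14e+00 0.00e+00]
```

View pics/w4.png

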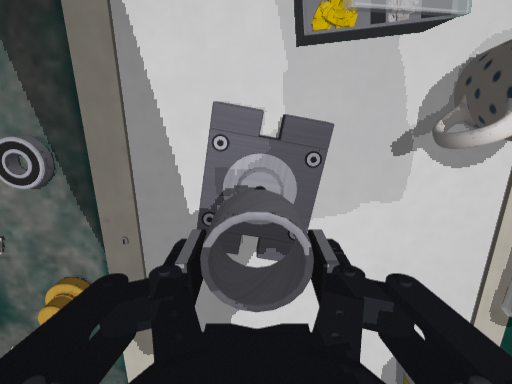

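The sleeve hangs above the plate; the light spigot disc is visible above it, centred at about (260,190).

Run:
```python
from h import *
d=dict(np.load('last_wrist.npz')); g=cv2.cvtColor(d['img'],cv2.COLOR_RGB2GRAY)
pts=[]
for v in range(150,184):
    r=np.flatnonzero(g[v,218:303]>112)+218
    if len(r)>8: pts+=[(r[0],v),(r[-1],v)]
pts=np.array(pts,float)
W=np.array([ray(d,p,.0215)[:2] for p in pts])
A=np.c_[2*W,np.ones(len(W))]
for it in range(3):
    c=np.linalg.lstsq(A,(W**2).sum(1),rcond=None)[0]; r=np.sqrt(c[2]+c[0]**2+c[1]**2)
    e=np.abs(np.hypot(*(W-c[:2]).T)-r); k=e<.0012; W=W[k];A=A[k]
print('spigot',c[:2].round(4),'r',r.round(4),len(W))
P=cloud(d); zs=.1279+.0095
m=blob(P,(256,258),zs-.006,zs+.006,60); m[:, :203]=0; m[:,309:]=0
print(np.percentile(P[m][:,2],[10,50,90]).round(4))
zt=np.percentile(P[m][:,2],75)
k=np.argwhere(m)[:,::-1].astype(np.int32); f=cv2.fitEllipse(cv2.convexHull(k)); e=cv2.minEnclosingCircle(k)
print('sleeve',f, ray(d,f[0],zt).round(4),ray(d,e[0],zt).round(4))
```

```text
spigot [0.4702 0.0896] r 0.0316 60
[0.1332 0.1373 0.1383]
sleeve ((256.5688781738281, 258.8025207519531), (105.61634063720703, 114.11334228515625), 89.0069351196289) [0.4696 0.0873 0.1378] [0.47   0.0872 0.1378]
```

Request:
jog_arm --targets '[-0.0005,0.001,0.02,0,0,0,1,0,0,0.02,0,0,0,1,0,0,0.02,0,0,0,1,0,0,0.01,0,0,0,1,0,0,0,0,0,0,1,0,0,0.003,0,0,0,1,0,0,0.003,0,0,0,1,0,0,0.002,0,0,0,1,0,0,0,0,0,0,1,0,0,0,0,0,0,1]'

```text
t: 8.13
ee_pos: [0.472, 0.0899, 0.0505]
eef_rot: [-0.0, 3.141, 0.0]
contact_force: [-0.8, 0.5, -2.3]
gripper_width: 0.0546
grasp_force: 64.3
```

No contact yet; slowly further.

Request:
jog_arm --targets '[0,0,0.0015,0,0,0,1,0,0,0.0015,0,0,0,1,0,0,0,0,0,0,1,0,0,0,0,0,0,1]'

```text
t: 8.47
ee_pos: [0.4716, 0.0898, 0.0469]
eef_rot: [0.0, -3.141, 0.0]
contact_force: [-0.4, -1.1, -1.3]
gripper_width: 0.0542
grasp_force: 64.3
```

Request:
jog_arm --targets '[0,0,0.001,0,0,0,1,0,0,0.001,0,0,0,1,0,0,0,0,0,0,1,0,0,0,0,0,0,1]'

```text
t: 8.8
ee_pos: [0.4716, 0.0899, 0.0449]
eef_rot: [0.0, -3.141, 0.0]
contact_force: [-0.2, -0.2, -2.1]
gripper_width: 0.0543
grasp_force: 64.3
```

Request:
jog_arm --targets '[0,0,0.001,0,0,0,1,0,0,0.001,0,0,0,1,0,0,0,0,0,0,1]'

```text
t: 9.05
ee_pos: [0.4715, 0.0898, 0.0428]
eef_rot: [0.0, -3.141, 0.0]
contact_force: [0.3, 0.5, -2.4]
gripper_width: 0.0544
grasp_force: 64.2
```

Request:
jog_arm --targets '[0,0,0.001,0,0,0,1,0,0,0.001,0,0,0,1,0,0,0,0,0,0,1]'

```text
t: 9.3
ee_pos: [0.4715, 0.0898, 0.0408]
eef_rot: [0.0, -3.141, 0.0]
contact_force: [0.5, -0.2, -2.2]
gripper_width: 0.0543
grasp_force: 64.3
```

Request:
jog_arm --targets '[0,0,0.001,0,0,0,1,0,0,0.001,0,0,0,1,0,0,0,0,0,0,1]'

```text
t: 9.55
ee_pos: [0.4716, 0.0899, 0.0405]
eef_rot: [-0.0, 3.141, 0.0]
contact_force: [-5.6, -0.9, 12.4]
gripper_width: 0.0546
grasp_force: 65.7
```

Run:
```python
from h import *
pose(2)
d=grab('scene'); I=d['img'][140:240,130:260,::-1]; cv2.imwrite('pics/s5.png',cv2.resize(I,None,fx=5,fy=5,interpolation=2))
d=grab('top');P=cloud(d); print('mat',np.nanmedian(P[180:200,260:280,2]),'white',np.nanmedian(P[120:160,100:120,2]),'plate',np.nanmedian(P[215:225,160:166,2]),np.nanmedian(P[185:190,140:145,2]))
```

```text
tcp [0.4716 0.0899 0.0405] sd [0. 0. 0.] t 9.6
mat -0.0029463030363112708 white -0.007167921525613519 plate 0.013268443842952227 0.24771993834716227
```

View pics/s5.png

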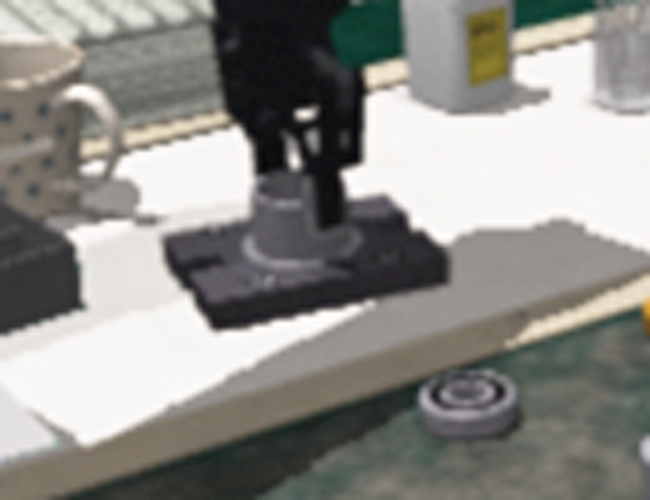

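Contact of 12 N at TCP z 0.0405. The picture shows the sleeve standing on the plate's light disc, so it is seated, and I release it.

Request:
jog_arm --targets '[0,0,-0.001,0,0,0,1,0,0,0,0,0,0,0,0,0,0,0,0,0,0,0,0,0,0,0,0,0,0,0,0,0,0,0,0,0,0,0,0,0,0,0,0,0,0,0,0,0,0,0,0,-0.02,0,0,0,0,0,0,-0.04,0,0,0,0,0,0,-0.04,0,0,0,0,0,0,-0.04,0,0,0,0,0,0,-0.04,0,0,0,0,0,0,-0.025,0,0,0,0,0,0,0,0,0,0,0,0,0,0,0,0,0,0]'

```text
t: 10.95
ee_pos: [0.4726, 0.09, 0.2466]
eef_rot: [-0.0, 3.138, 0.001]
contact_force: [-0.2, -0.4, -0.8]
gripper_width: 0.085
grasp_force: 0.0
```

Run:
```python
from h import *
p=pose(4)
d=grab('wrist'); cv2.imwrite('pics/w6.png',d['img'][:,:,::-1]); P=cloud(d)
z=P[100:230,215:310,2]; print((np.nanpercentile(z,[10,30,50,70,90,95,99])*1000).round(1))
```

```text
tcp [0.4717 0.0898 0.2447] sd [0.0006 0.0001 0.0012] t 11.1
[-6.8 -5.6 13.3 14.1 20.2 40.5 50. ]
```

View pics/w6.png

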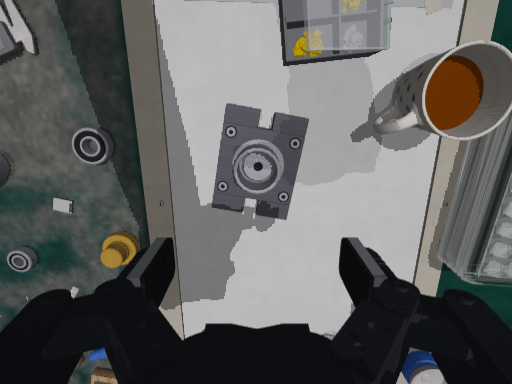

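The sleeve stands concentric round the spigot at about (258,166), top at plate + 36 mm. Next is the housing.

Request:
jog_arm --targets '[0.0005,-0.0358,0,0,0,0,0,0.0005,-0.0358,0,0,0,0,0,0.0005,-0.0358,0,0,0,0,0,0.0005,-0.0358,0,0,0,0,0,0.0005,-0.0358,0,0,0,0,0,0.0005,-0.0358,0,0,0,0,0,0.0005,-0.0358,0,0,0,0,0,0.0005,-0.0358,0,0,0,0,0,0.0005,-0.0358,0,0,0,0,0,0.0005,-0.0358,0,0,0,0,0,0.0005,-0.0358,0,0,0,0,0,0.0005,-0.0358,0,0,0,0,0,0.0005,-0.0358,0,0,0,0,0,0.0005,-0.0358,0,0,0,0,0,0,0,0.02,0,0,-4.7,0,0,0,0.02,0,0,-4.7,0,0,0,0,0,0,0,0,0,0,0,0,0,0,0]'

```text
t: 12.65
ee_pos: [0.4637, -0.4106, 0.2028]
eef_rot: [0.254, -3.128, -0.006]
contact_force: [0.0, 1.2, 0.2]
gripper_width: 0.0856
grasp_force: 0.0
```

Run:
```python
from h import *
d=dict(np.load('last_wrist.npz')); top(d,(258,166),30,.03,.06,.0505)
p=pose(4); print(monitor.observe()['eef_rot'].round(3))
d=grab('wrist'); cv2.imwrite('pics/w7.png',d['img'][:,:,::-1])
m=blob(cloud(d),(256,170),.012,.04,70).astype(np.uint8)
k=max(cv2.findContours(m,0,2)[0],key=cv2.contourArea); q=cv2.minAreaRect(k); print(q)
b=np.array([ray(d,c,.0235) for c in cv2.boxPoints(q)]); print(b.round(4),b.mean(0).round(4))
e=b-np.roll(b,1,0); print(np.hypot(e[:,0],e[:,1]).round(4),np.degrees(np.arctan2(e[:,1],e[:,0])).round(1))
```

```text
(258, 166) [234 145  47  49 768] circ [256.5 169. ] 24.2 [0.4704 0.0882 0.0505] ell [256.7 169.2] [46.5 48.3] [0.4707 0.0885 0.0505] rect [257. 169.] [48. 46.] 90.0
tcp [ 0.4645 -0.4109  0.2047] sd [0.0005 0.0002 0.0013] t 12.8
[-2.56e-01  3.13e+00 -1.00e-03]
((257.5, 171.5), (51.0, 53.0), 90.0)
[[ 0.4419 -0.4452  0.0235]
 [ 0.4323 -0.3875  0.0235]
 [ 0.4905 -0.3761  0.0235]
 [ 0.5006 -0.437   0.0235]] [ 0.4663 -0.4114  0.0235]
[0.0593 0.0585 0.0593 0.0617] [-172.1   99.4   11.   -80.6]
```

View pics/w7.png

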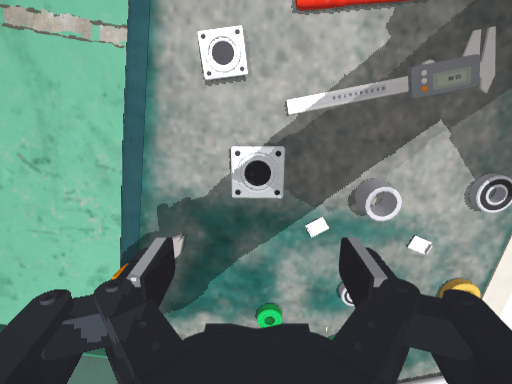

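The housing is at about (257,171), its sides square with the image, so the yaw is right.

Request:
jog_arm --targets '[-0.002,0,0.028,0,0,0,0,0,0,0.028,0,0,0,0,0,0,0.028,0,0,0,0,0,0,0.028,0,0,0,0,0,0,0.028,0,0,0,0,0,0,0.028,0,0,0,0,0,0,0.0095,0,0,0,0,0,0,0.009,0,0,0,0,0,0,0,0,0,0,0,0,0,0,0,0,0,0]'

```text
t: 13.68
ee_pos: [0.4674, -0.4115, 0.0199]
eef_rot: [-0.258, 3.13, -0.002]
contact_force: [0.6, 0.4, -0.1]
gripper_width: 0.0857
grasp_force: 0.0
```

Request:
jog_arm --targets '[0,0,0,0,0,0,1,0,0,0,0,0,0,1,0,0,0,0,0,0,1,0,0,0,0,0,0,1,0,0,0,0,0,0,1,0,0,0,0,0,0,1,0,0,0,0,0,0,1,0,0,0,0,0,0,1]'

```text
t: 14.35
ee_pos: [0.4677, -0.4118, 0.0208]
eef_rot: [-0.257, 3.128, -0.004]
contact_force: [-0.4, 1.0, 5.4]
gripper_width: 0.0583
grasp_force: 65.1
```

Request:
jog_arm --targets '[0,0,-0.01,0,0,0,1,0,0,-0.03,0,0,0,1,0,0,-0.03,0,0,0,1,0,0,-0.03,0,0,0,1,0,0,-0.03,0,0,0,1,0,0,0,0,0,0,1,0,0,0,0,0,0,1]'

```text
t: 14.93
ee_pos: [0.4676, -0.4119, 0.1515]
eef_rot: [-0.257, 3.128, -0.006]
contact_force: [0.0, -0.4, -2.8]
gripper_width: 0.0584
grasp_force: 65.3
```

Run:
```python
from h import *
p=pose(4); print(monitor.observe()['eef_rot'].round(3))
d=grab('wrist'); cv2.imwrite('pics/w8.png',d['img'][:,:,::-1])
P=cloud(d); print(p[2]); m=np.zeros(P.shape[:2],bool); m[190:310,195:320]=1; m&=np.abs(P[...,2]-p[2]-.008)<.02
print((np.percentile(P[m][:,2],[5,20,40,60,80,95])).round(4))
```

```text
tcp [ 0.4667 -0.4111  0.149 ] sd [0.0006 0.0005 0.0016] t 15.0833
[ 2.570e-01 -3.129e+00 -3.000e-03]
0.1489854634308914
[0.1508 0.1517 0.1521 0.1526 0.1556 0.1574]
```

View pics/w8.png

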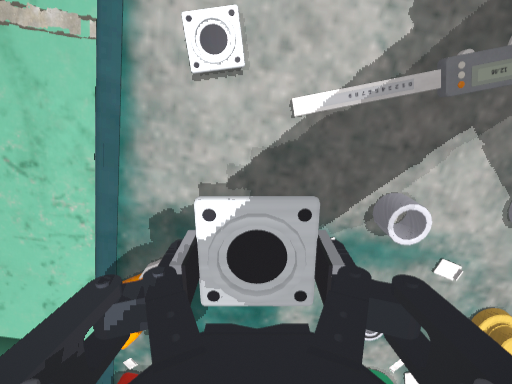

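The housing is held square and level: flange corners (196,197), (318,197), (315,305), (202,305), bore at (257,256).

Run:
```python
from h import *
d=dict(np.load('last_wrist.npz'))
b=np.array([ray(d,c,.152) for c in [(195,197),(319,197),(316,306),(201,306)]]); print(b.round(4),b.mean(0).round(4))
T=np.linalg.inv(d['camera_from_world']); print(T.round(3))
P=cloud(d); 
for s in [(210,205),(300,205),(210,297),(305,297),(257,201),(257,303)]: print(s,np.nanmedian(P[s[1]-3:s[1]+4,s[0]-3:s[0]+4],axis=(0,1)).round(4))
```

```text
[[ 0.4393 -0.4451  0.152 ]
 [ 0.4299 -0.3885  0.152 ]
 [ 0.4889 -0.3764  0.152 ]
 [ 0.4987 -0.4358  0.152 ]] [ 0.4642 -0.4115  0.152 ]
[[-0.164 -0.945 -0.284  0.394]
 [ 0.986 -0.157 -0.048 -0.424]
 [ 0.001 -0.288  0.958  0.276]
 [ 0.     0.     0.     1.   ]]
(210, 205) [ 0.4421 -0.4377  0.1521]
(300, 205) [ 0.435  -0.3963  0.1521]
(210, 297) [ 0.4923 -0.4318  0.1522]
(305, 297) [ 0.4843 -0.3832  0.1521]
(257, 201) [ 0.4366 -0.4164  0.1514]
(257, 303) [ 0.4916 -0.4075  0.1529]
```

Request:
jog_arm --targets '[0,0,0,0,0,4.7,1,0,0,0,0,0,4.7,1,-0.00045,0.0358,0,0,0,0,1,-0.00045,0.0358,0,0,0,0,1,-0.00045,0.0358,0,0,0,0,1,-0.00045,0.0358,0,0,0,0,1,-0.00045,0.0358,0,0,0,0,1,-0.00045,0.0358,0,0,0,0,1,-0.00045,0.0358,0,0,0,0,1,-0.00045,0.0358,0,0,0,0,1,-0.00045,0.0358,0,0,0,0,1,-0.00045,0.0358,0,0,0,0,1,-0.00045,0.0358,0,0,0,0,1,-0.00045,0.0358,0,0,0,0,1,-0.00045,0.0358,0,0,0,0,1,-0.00045,0.0358,0,0,0,0,1,0,0,0,0,0,0,1,0,0,0.025,0,0,0,1,0,0,0,0,0,0,1,0,0,0,0,0,0,1]'

```text
t: 16.8
ee_pos: [0.4711, 0.0898, 0.1217]
eef_rot: [0.001, -3.137, 0.002]
contact_force: [0.5, 0.2, -2.3]
gripper_width: 0.0583
grasp_force: 65.6
```

Run:
```python
from h import *
p=pose(6); print(monitor.observe()['eef_rot'].round(3))
d=grab('wrist'); P=cloud(d); print(np.nanmedian(P[200:206,210:300,2]),np.nanmedian(P[297:300,215:300,2]))
b=np.array([ray(d,c,p[2]+.003) for c in [(195,197),(319,197),(316,306),(201,306)]]); print(b.mean(0).round(4))
top(d,(258,166),40,.04,.06,.0505)
```

```text
tcp [0.4726 0.0897 0.1234] sd [0.0008 0.     0.0009] t 17.05
[1.000e-03 3.141e+00 0.000e+00]
0.12889624256220727 0.1334008115030471
[0.4733 0.0891 0.1264]
(258, 166) [224 165  67  30 598] circ [257.  187.5] 33.0 [0.4605 0.0888 0.0505] ell [257.2 187. ] [43.4 63.5] [0.4601 0.089  0.0505] rect [257.3 178.9] [66.1 28.2] 2.0
```

Request:
jog_arm --targets '[-0.0003,0,0.022,0,0,0,1,0,0,0.021,0,0,0,1,0,0,0.004,0,0,0,1,0,0,0.004,0,0,0,1,0,0,0.003,0,0,0,1,0,0,0,0,0,0,1,0,0,0,0,0,0,1]'

```text
t: 17.68
ee_pos: [0.4738, 0.0902, 0.0704]
eef_rot: [-0.0, 3.14, 0.0]
contact_force: [-1.2, 0.9, -2.5]
gripper_width: 0.0587
grasp_force: 65.6
```

Request:
jog_arm --targets '[0,0,0.002,0,0,0,1,0,0,0.002,0,0,0,1,0,0,0,0,0,0,1]'

```text
t: 17.93
ee_pos: [0.4733, 0.0902, 0.0655]
eef_rot: [-0.0, 3.141, 0.0]
contact_force: [0.1, -0.5, -2.4]
gripper_width: 0.0584
grasp_force: 65.6
```

Request:
jog_arm --targets '[0,0,0.002,0,0,0,1,0,0,0.002,0,0,0,1,0,0,0,0,0,0,1]'

```text
t: 18.18
ee_pos: [0.4729, 0.0901, 0.061]
eef_rot: [0.0, -3.141, 0.0]
contact_force: [-0.0, -0.0, -1.6]
gripper_width: 0.0581
grasp_force: 65.6
```

Clean entry; continuing to the seat.

Request:
jog_arm --targets '[0,0,0.002,0,0,0,1,0,0,0.002,0,0,0,1,0,0,0.001,0,0,0,1,0,0,0,0,0,0,1]'

```text
t: 18.52
ee_pos: [0.473, 0.0901, 0.0562]
eef_rot: [0.0, -3.141, 0.0]
contact_force: [-0.3, 0.8, -1.3]
gripper_width: 0.0582
grasp_force: 65.6
```

Request:
jog_arm --targets '[0,0,0.001,0,0,0,1,0,0,0.001,0,0,0,1,0,0,0,0,0,0,1]'

```text
t: 18.77
ee_pos: [0.4731, 0.0901, 0.0543]
eef_rot: [0.0, -3.141, 0.0]
contact_force: [0.2, 0.3, -2.7]
gripper_width: 0.0584
grasp_force: 65.6
```

Request:
jog_arm --targets '[0,0,0.001,0,0,0,1,0,0,0.001,0,0,0,1,0,0,0,0,0,0,1]'

```text
t: 19.02
ee_pos: [0.4733, 0.0902, 0.0528]
eef_rot: [-0.0, 3.141, -0.0]
contact_force: [-1.1, 0.3, 0.7]
gripper_width: 0.0583
grasp_force: 65.8
```

Request:
jog_arm --targets '[0,0,0.001,0,0,0,1,0,0,0,0,0,0,1,0,0,0,0,0,0,1]'

```text
t: 19.27
ee_pos: [0.4734, 0.0902, 0.0527]
eef_rot: [-0.0, 3.141, -0.0]
contact_force: [-4.5, -1.0, 8.5]
gripper_width: 0.0586
grasp_force: 66.8
```

Seated as expected. I release and rise.

Request:
jog_arm --targets '[0,0,-0.001,0,0,0,1,0,0,0,0,0,0,0,0,0,0,0,0,0,0,0,0,0,0,0,0,0,0,0,0,0,0,0,0,0,0,0,0,0,0,0,0,0,0,0,0,0,0,0,0,-0.02,0,0,0,0,0,0,-0.04,0,0,0,0,0,0,-0.04,0,0,0,0,0,0,-0.04,0,0,0,0,0,0,-0.04,0,0,0,0,0,0,-0.02,0,0,0,0,0,0,0,0,0,0,0,0,0,0,0,0,0,0]'

```text
t: 20.52
ee_pos: [0.474, 0.0903, 0.2536]
eef_rot: [-0.0, 3.139, 0.001]
contact_force: [-0.6, -0.7, -1.1]
gripper_width: 0.0857
grasp_force: 0.0
```

Run:
```python
from h import *
p=pose(5)
d=grab('wrist'); cv2.imwrite('pics/w9.png',cv2.resize(d['img'][90:250,180:340,::-1],None,fx=3.5,fy=3.5,interpolation=2)); P=cloud(d)
m=blob(P,(257,166),.05,.07,60); print('flange/rim z',np.percentile(P[m][:,2],[10,50,90,97]).round(4))
print('rim mask'); top(d,(257,166),60,.0605,.072,.0635) if (blob(P,(257,166),.0605,.072,60)).sum()>50 else None
k=np.argwhere(m)[:,::-1].astype(np.int32); q=cv2.minAreaRect(k); print(q,ray(d,q[0],.0585).round(4))
for s in [(235,150),(280,150),(235,188),(280,188)]: print(s,np.nanmedian(P[s[1]-2:s[1]+3,s[0]-2:s[0]+3,2]).round(4))
```

```text
tcp [0.473  0.0901 0.2517] sd [0.0005 0.0001 0.0011] t 20.7167
flange/rim z [0.0567 0.0579 0.0625 0.0632]
rim mask
(257, 166) [237 150  41  40 488] circ [256.9 169.5] 20.4 [0.4712 0.089  0.0635] ell [256.8 169.7] [40.  40.8] [0.4714 0.0889 0.0635] rect [257.  169.5] [39. 40.] 90.0
((256.5, 168.49998474121094), (50.99999237060547, 48.99999237060547), -0.0) [0.4711 0.0885 0.0585]
(235, 150) 0.0575
(280, 150) 0.0577
(235, 188) 0.0578
(280, 188) 0.0575
```

View pics/w9.png

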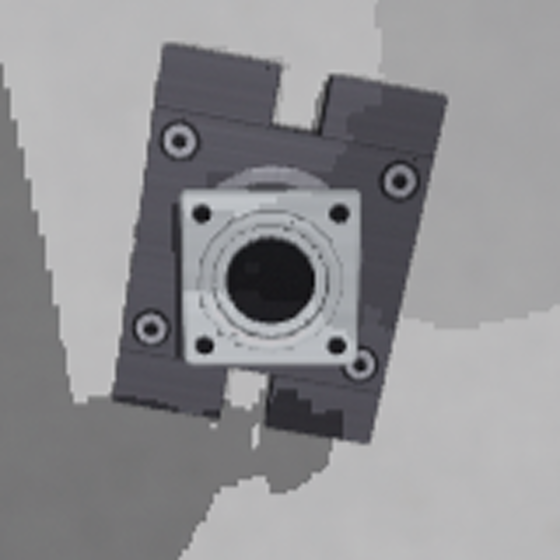

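The housing is level on the sleeve, rim centre at about (257,169) in the full picture, height right. Next is the small bearing.

Request:
jog_arm --targets '[-0.0117,-0.0289,0,0,0,0,0.4,-0.0117,-0.0289,0,0,0,0,0.4,-0.0117,-0.0289,0,0,0,0,0.4,-0.0117,-0.0289,0,0,0,0,0.4,-0.0117,-0.0289,0,0,0,0,0.4,-0.0117,-0.0289,0,0,0,0,0.4,-0.0117,-0.0289,0,0,0,0,0.4,-0.0117,-0.0289,0,0,0,0,0.4,-0.0117,-0.0289,0,0,0,0,0.4,-0.0117,-0.0289,0,0,0,0,0.4,-0.0117,-0.0289,0.025,0,0,0,0.4,-0.0117,-0.0289,0.025,0,0,0,0.4,0,0,0,0,0,0,0.4,0,0,0,0,0,0,0.4]'

```text
t: 21.93
ee_pos: [0.6125, -0.2575, 0.1984]
eef_rot: [-0.003, -3.135, -0.004]
contact_force: [-0.4, 0.5, 0.1]
gripper_width: 0.0513
grasp_force: 0.0
```

Run:
```python
from h import *
p=pose(5); s=monitor.observe(); print(s['eef_rot'].round(3),s['gripper_width'])
d=grab('wrist'); cv2.imwrite('pics/w10.png',d['img'][:,:,::-1]); P=cloud(d)
top(d,(256,172),32,.004,.025,.013)
# finger tips depth
c=np.array(d['camera_from_world']); m=(P[...,2]<p[2]+.03)&(P[...,2]>p[2]-.04)
print('lowest finger pts z-tcp',np.round(np.percentile(P[m][:,2]-p[2],[0.5,2,5,20]),4),m.sum())
```

```text
tcp [ 0.6132 -0.2564  0.2016] sd [0.0005 0.0007 0.0019] t 22.1333
[-2.00e-03  3.14e+00 -1.00e-03] 0.05110916564625349
(256, 172) [244 154  30  31 624] circ [258. 169.] 15.3 [ 0.6135 -0.2555  0.013 ] ell [258.2 169.1] [29.9 30.4] [ 0.6136 -0.2552  0.013 ] rect [258.5 169. ] [30. 29.] 90.0
lowest finger pts z-tcp [-0.008  -0.0059 -0.0032  0.0042] 3234
```

View pics/w10.png

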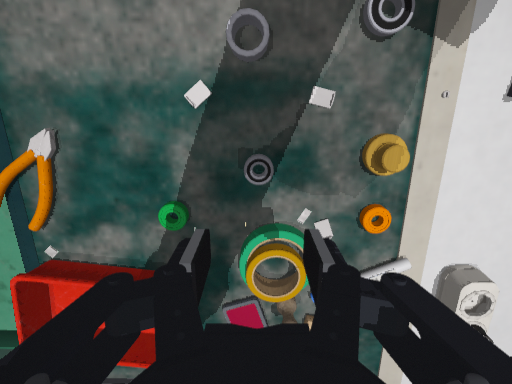

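The small bearing is at about (258,169), bracketed by the fingers. The green ring at (173,216) and the orange one at (376,219) are clear of them.

Request:
jog_arm --targets '[-0.0015,0.002,0.028,0,0,0,0.4,0,0,0.028,0,0,0,0.4,0,0,0.028,0,0,0,0.4,0,0,0.028,0,0,0,0.4,0,0,0.028,0,0,0,0.4,0,0,0.028,0,0,0,0.4,0,0,0.008,0,0,0,0.4,0,0,0.0075,0,0,0,0.4,0,0,0,0,0,0,0.4,0,0,0,0,0,0,0.4,0,0,0,0,0,0,1,0,0,0,0,0,0,1,0,0,0,0,0,0,1,0,0,0,0,0,0,1,0,0,0,0,0,0,1,0,0,0,0,0,0,1,0,0,0,0,0,0,1]'

```text
t: 23.6
ee_pos: [0.6165, -0.255, 0.0217]
eef_rot: [-0.0, 3.138, -0.002]
contact_force: [-0.3, 1.1, 5.6]
gripper_width: 0.0309
grasp_force: 58.9
```

Request:
jog_arm --targets '[0,0,-0.01,0,0,0,1,0,0,-0.03,0,0,0,1,0,0,-0.03,0,0,0,1,0,0,-0.03,0,0,0,1,0,0,-0.03,0,0,0,1,0,0,0,0,0,0,1,0,0,0,0,0,0,1]'

```text
t: 24.18
ee_pos: [0.6166, -0.2553, 0.1528]
eef_rot: [-0.0, 3.136, -0.004]
contact_force: [-0.4, 1.4, -1.7]
gripper_width: 0.0315
grasp_force: 59.6
```

Run:
```python
from h import *
p=pose(5); s=monitor.observe(); print(s['eef_rot'].round(3),s['gripper_width'])
d=grab('wrist'); cv2.imwrite('pics/w11.png',d['img'][:,:,::-1]); P=cloud(d)
m=np.abs(P[...,2]-p[2]+.003)<.012; m[:,:205]=0;m[:,310:]=0;m[:200]=0;m[320:]=0
print(m.sum(),np.percentile(P[m][:,2]-p[2],[5,25,50,75,95]).round(4))
```

```text
tcp [ 0.6152 -0.2547  0.1496] sd [0.0008 0.0004 0.0019] t 24.3833
[ 0.000e+00 -3.139e+00 -1.000e-03] 0.031038341358664102
3569 [-0.0122 -0.0108 -0.0101 -0.0077  0.0058]
```

View pics/w11.png

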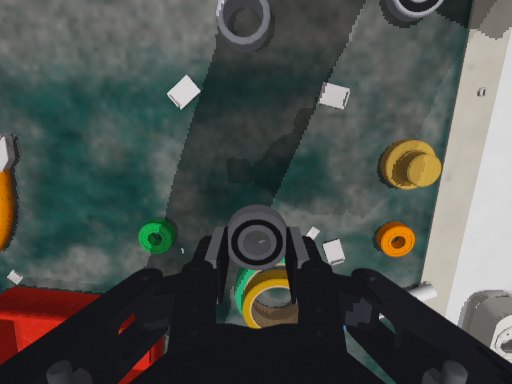

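The bearing is held only by its top edge: width reads 31 mm and the top stands near the fingertips. I set it down again and regrip 3.5 mm lower.

Request:
jog_arm --targets '[0,0,0.03,0,0,0,1,0,0,0.03,0,0,0,1,0,0,0.03,0,0,0,1,0,0,0.03,0,0,0,1,0,0,0.0095,0,0,0,1,0,0,0,0,0,0,1,0,0,0,0,0,0,0.4,0,0,0,0,0,0,0.4,0,0,0,0,0,0,0.4,0,0,0,0,0,0,0.4,0,0,0.004,0,0,0,0.4,0,0,0,0,0,0,0.4,0,0,0,0,0,0,1,0,0,0,0,0,0,1,0,0,0,0,0,0,1,0,0,0,0,0,0,1,0,0,0,0,0,0,1,0,0,0,0,0,0,1]'

```text
t: 25.93
ee_pos: [0.6153, -0.2546, 0.0156]
eef_rot: [-0.0, 3.141, -0.0]
contact_force: [0.1, 0.0, 1.4]
gripper_width: 0.0318
grasp_force: 59.7
```

Request:
jog_arm --targets '[0,0,-0.01,0,0,0,1,0,0,-0.03,0,0,0,1,0,0,-0.03,0,0,0,1,0,0,-0.03,0,0,0,1,0,0,-0.03,0,0,0,1,0,0,0,0,0,0,1,0,0,0,0,0,0,1]'

```text
t: 26.52
ee_pos: [0.6163, -0.2551, 0.1485]
eef_rot: [-0.0, 3.137, -0.003]
contact_force: [0.8, 0.1, -1.1]
gripper_width: 0.032
grasp_force: 59.7
```

Run:
```python
from h import *
p=pose(5); s=monitor.observe(); print(s['eef_rot'].round(3),s['gripper_width'])
d=grab('wrist'); cv2.imwrite('pics/w12.png',d['img'][190:330,190:330,::-1].repeat(4,0).repeat(4,1)); P=cloud(d)
v,u=np.mgrid[:384,:512]; m=(np.abs(P[...,2]-p[2]+.006)<.012)&(np.hypot(u-257,v-243)<26)
z=P[m]; print(m.sum(),np.percentile(z[:,2]-p[2],[5,25,50,75,95]).round(4))
A=np.c_[z[:,:2],np.ones(len(z))]
k=np.abs(z[:,2]-np.median(z[:,2]))<.002; c=np.linalg.lstsq(A[k],z[k,2],rcond=None)[0]; print('tilt',c[:2].round(3),k.sum(),z[k].mean(0).round(4), (z[k].min(0)+z[k].max(0))/2)
```

```text
tcp [ 0.615  -0.2546  0.1455] sd [0.0007 0.0003 0.0017] t 26.7167
[ 0.000e+00 -3.139e+00 -2.000e-03] 0.032247066061647484
1880 [-0.0135 -0.0049 -0.0042 -0.0037 -0.003 ]
tilt [-0.017 -0.002] 1590 [ 0.6095 -0.2552  0.1415] [ 0.61033714 -0.25528184  0.14138296]
```

View pics/w12.png

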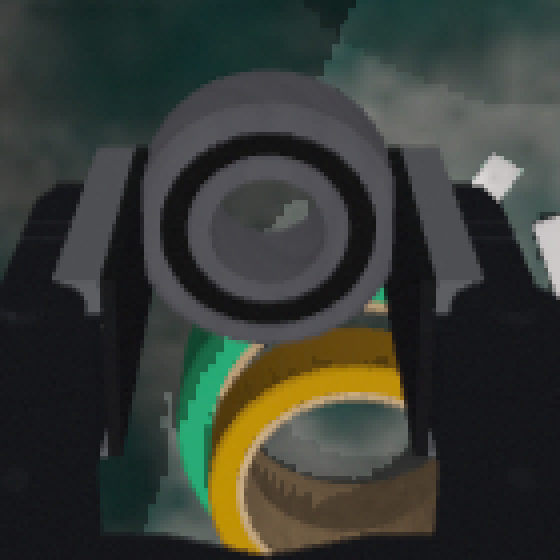

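The regrip is good: the bearing is level, its top face centred at about (257,245) in the full picture. Now I compute its offset from the TCP.

Run:
```python
from h import *
d=dict(np.load('last_wrist.npz')); P=cloud(d)
v,u=np.mgrid[:384,:512]; m=(np.abs(P[...,2]-.1415)<.0025)&(np.hypot(u-257,v-246)<34)&(u>226)&(u<288)
k=np.argwhere(m)[:,::-1].astype(np.int32); h=cv2.convexHull(k); f=cv2.fitEllipse(h); e=cv2.minEnclosingCircle(k)
print(f,e,ray(d,f[0],.1413).round(4),ray(d,e[0],.1413).round(4))
c=ray(d,(257,234),.1413);
# black seal ellipse: gray mask
g=cv2.cvtColor(d['img'],cv2.COLOR_RGB2GRAY); s=((g<40)&(np.hypot(u-258,v-246)<29)).astype(np.uint8)
n,l,st,_=cv2.connectedComponentsWithStats(s); i=1+np.argmax(st[1:,4]); k=cv2.findContours((l==i).astype(np.uint8),0,1)[0][0]; f=cv2.fitEllipse(k); print(st[i],f,ray(d,f[0],.1413).round(4))
```

```text
((256.8034362792969, 244.52877807617188), (61.90953063964844, 67.459228515625), 91.56006622314453) ((257.5, 245.0), 33.55974578857422) [ 0.6108 -0.2553  0.1413] [ 0.6111 -0.255   0.1413]
[230 224  54  47 782] ((256.5542907714844, 246.6236114501953), (46.108150482177734, 52.64067840576172), 89.75676727294922) [ 0.612  -0.2555  0.1413]
```

Request:
jog_arm --targets '[0.0118,0.0287,0,0,0,0,1,0.0118,0.0287,0,0,0,0,1,0.0118,0.0287,0,0,0,0,1,0.0118,0.0287,0,0,0,0,1,0.0118,0.0287,0,0,0,0,1,0.0118,0.0287,0,0,0,0,1,0.0118,0.0287,0,0,0,0,1,0.0118,0.0287,0,0,0,0,1,0.0118,0.0287,0,0,0,0,1,0.0118,0.0287,0,0,0,0,1,0.0118,0.0287,0,0,0,0,1,0.0115,0.029,0,0,0,0,1,0,0,0,0,0,0,1,0,0,0.02,0,0,0,1,0,0,0.02,0,0,0,1,0,0,0,0,0,0,1,0,0,0,0,0,0,1,0,0,0,0,0,0,1]'

```text
t: 28.27
ee_pos: [0.4739, 0.0898, 0.1058]
eef_rot: [-0.0, -3.141, 0.0]
contact_force: [0.5, -0.5, -0.1]
gripper_width: 0.0324
grasp_force: 59.8
```

Run:
```python
from h import *
p=pose(6); d=grab('wrist'); cv2.imwrite('pics/w13.png',d['img'][150:310,190:330,::-1].repeat(3,0).repeat(3,1))
```

```text
tcp [0.4744 0.0899 0.1063] sd [0.0002 0.0001 0.0002] t 28.5167
```

View pics/w13.png

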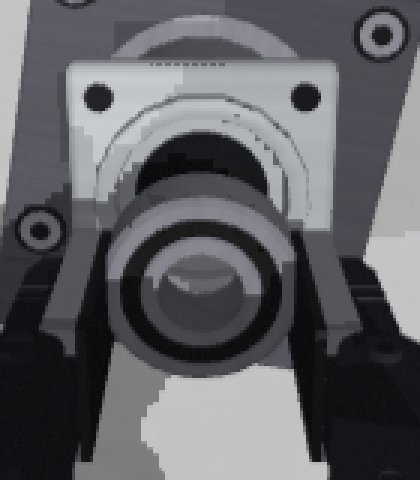

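The bearing hangs in line with the rim left to right (both near column 257). The flange's rear edge is at row 171.

Run:
```python
from h import *
d=dict(np.load('last_wrist.npz')); P=cloud(d)
print(P[166:178,257].round(4).tolist())
for z in (.0577,.06): print('flange c x',ray(d,(257.5,170.5),z)[:2].round(4)+[.03,0])
g=cv2.cvtColor(d['img'],cv2.COLOR_RGB2GRAY); v,u=np.mgrid[:384,:512]
s=((g<40)&(np.hypot(u-257,v-247)<29)&(v>222)).astype(np.uint8); n,l,st,_=cv2.connectedComponentsWithStats(s); i=1+np.argmax(st[1:,4]); k=cv2.findContours((l==i).astype(np.uint8),0,1)[0][0]; f=cv2.fitEllipse(k)
for z in (.1021,.1045): print(f[0],'bearing',ray(d,f[0],z).round(4))
```

```text
[[0.4454, 0.089, 0.031], [0.4454, 0.089, 0.0342], [0.4455, 0.089, 0.0373], [0.4424, 0.089, 0.0538], [0.4431, 0.089, 0.0535], [0.443, 0.089, 0.0572], [0.4438, 0.089, 0.0565], [0.4443, 0.089, 0.057], [0.4447, 0.089, 0.058], [0.4453, 0.089, 0.0585], [0.4461, 0.089, 0.0578], [0.4468, 0.089, 0.0576]]
flange c x [0.4725 0.0893]
flange c x [0.472  0.0893]
(256.516357421875, 247.068603515625) bearing [0.4733 0.0887 0.1021]
(256.516357421875, 247.068603515625) bearing [0.472  0.0887 0.1045]
```

Request:
jog_arm --targets '[0.0003,0.0004,0.012,0,0,0,1,0,0,0.009,0,0,0,1,0,0,0.002,0,0,0,1,0,0,0.002,0,0,0,1,0,0,0,0,0,0,1,0,0,0,0,0,0,1]'

```text
t: 29.07
ee_pos: [0.4736, 0.0905, 0.0807]
eef_rot: [-0.0, 3.142, 0.0]
contact_force: [-0.2, 0.4, -0.0]
gripper_width: 0.0329
grasp_force: 59.8
```

Request:
jog_arm --targets '[0,0,0.001,0,0,0,1,0,0,0.001,0,0,0,1,0,0,0,0,0,0,1]'

```text
t: 29.32
ee_pos: [0.4736, 0.0905, 0.0785]
eef_rot: [-0.0, 3.141, 0.0]
contact_force: [-0.1, 0.5, 0.6]
gripper_width: 0.0323
grasp_force: 59.8
```

Request:
jog_arm --targets '[0,0,0.001,0,0,0,1,0,0,0.001,0,0,0,1,0,0,0,0,0,0,1]'

```text
t: 29.57
ee_pos: [0.4736, 0.0905, 0.0766]
eef_rot: [-0.0, 3.141, 0.0]
contact_force: [1.4, -0.8, 0.3]
gripper_width: 0.0324
grasp_force: 60.1
```

Request:
jog_arm --targets '[0,0,0.001,0,0,0,1,0,0,0,0,0,0,1,0,0,0,0,0,0,1]'

```text
t: 29.82
ee_pos: [0.4736, 0.0905, 0.0765]
eef_rot: [-0.0, 3.141, 0.0]
contact_force: [-3.2, -0.8, 6.7]
gripper_width: 0.0323
grasp_force: 64.5
```

Request:
jog_arm --targets '[0,0,0.001,0,0,0,1,0,0,0,0,0,0,1,0,0,0,0,0,0,1]'

```text
t: 30.07
ee_pos: [0.4737, 0.0905, 0.0764]
eef_rot: [-0.0, 3.14, 0.0]
contact_force: [-5.7, -0.6, 16.9]
gripper_width: 0.0322
grasp_force: 68.6
```

Contact at the expected depth. I release and look.

Request:
jog_arm --targets '[0,0,-0.002,0,0,0,1,0,0,0,0,0,0,1,0,0,0,0,0,0,0.4,0,0,0,0,0,0,0.4,0,0,0,0,0,0,0.4,0,0,0,0,0,0,0.4,0,0,-0.02,0,0,0,0.4,0,0,-0.04,0,0,0,0.4,0,0,-0.04,0,0,0,0.4,0,0,-0.04,0,0,0,0.4,0,0,-0.03,0,0,0,0.4,0,0,0,0,0,0,0.4,0,0,0,0,0,0,0.4]'

```text
t: 31.15
ee_pos: [0.4746, 0.0907, 0.2484]
eef_rot: [-0.0, 3.138, 0.001]
contact_force: [0.6, 0.1, -0.3]
gripper_width: 0.0512
grasp_force: 0.0
```

Run:
```python
from h import *
p=pose(6); d=grab('wrist'); cv2.imwrite('pics/w14.png',d['img'][110:240,190:330,::-1].repeat(4,0).repeat(4,1)); P=cloud(d)
m=blob(P,(257,168),.066,.08,40); z=P[m]; print(m.sum(),np.percentile(z[:,2],[10,50,90]).round(4))
A=np.c_[z[:,:2],np.ones(len(z))]; print('tilt',np.linalg.lstsq(A,z[:,2],rcond=None)[0][:2].round(3))
top(d,(257,168),40,.066,.08,.0715)
top(d,(257,168),40,.0605,.08,.0625)
m=blob(P,(257,168),.054,.06,45);print('flange',np.median(P[m][:,2]).round(4))
```

```text
tcp [0.4734 0.0904 0.2459] sd [0.0006 0.0001 0.0013] t 31.4
662 [0.0701 0.0713 0.0722]
tilt [ 0.004 -0.001]
(257, 168) [241 156  32  32 662] circ [256.7 171.5] 15.8 [0.4706 0.089  0.0715] ell [256.7 171.5] [31.2 31.5] [0.4706 0.0891 0.0715] rect [256.5 171.5] [31. 31.] 90.0
(257, 168) [ 236  151   42   41 1191] circ [256.5 170.5] 20.8 [0.4716 0.0888 0.0625] ell [256.5 170.6] [40.6 41.5] [0.4717 0.0889 0.0625] rect [256.5 171. ] [40. 41.] 90.0
flange 0.0576
```

View pics/w14.png

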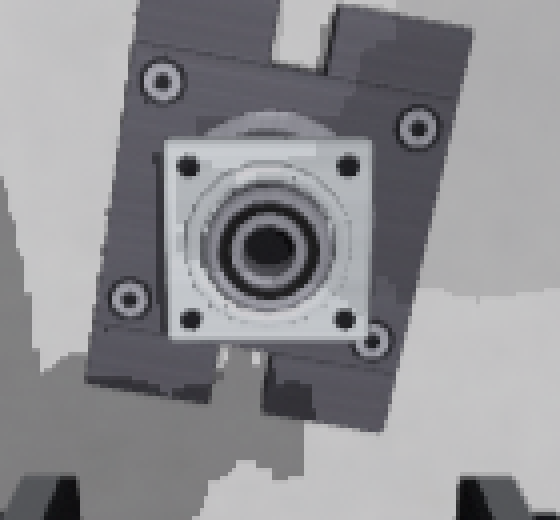

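The bearing lies level in the rim at about (257,171), its top 14 mm above the flange. I have now viewed more pictures than the 14 allowed, so I work from numbers only from here on. Next is the cap.

Request:
jog_arm --targets '[-0.0152,-0.025,0,0,0,0,0.4,-0.0152,-0.025,0,0,0,0,0.4,-0.0152,-0.025,0,0,0,0,0.4,-0.0152,-0.025,0,0,0,0,0.4,-0.0152,-0.025,0,0,0,0,0.4,-0.0152,-0.025,0,0,0,0,0.4,-0.0152,-0.025,0.023,0,0,0,0.4,-0.0152,-0.025,0.023,0,0,0,0.4,0,0,0,0,0,0,0.4,0,0,0,0,0,0,0.4,0,0,0,0,0,0,0.4]'

```text
t: 32.37
ee_pos: [0.5947, -0.1094, 0.1999]
eef_rot: [-0.0, -3.14, -0.001]
contact_force: [0.1, -0.3, -0.1]
gripper_width: 0.0508
grasp_force: 0.0
```

Run:
```python
from h import *
p=pose(6); d=grab('wrist'); P=cloud(d); print(monitor.observe()['eef_rot'].round(3))
h=cv2.cvtColor(d['img'],cv2.COLOR_RGB2HSV); m=((h[...,0]>12)&(h[...,0]<30)&(h[...,1]>110)).astype(np.uint8); v,u=np.mgrid[:384,:512]; m[np.hypot(u-257,v-172)>60]=0
n,l,st,c=cv2.connectedComponentsWithStats(m); i=1+np.argmax(st[1:,4]); print(st[i],c[i].round(1))
z=P[l==i][:,2]; print(np.percentile(z,[5,25,50,75,95]).round(4))
top(d,tuple(c[i]),60,.029,.045,.036)
top(d,tuple(c[i]),60,.009,.018,.013)
```

```text
tcp [ 0.5951 -0.1089  0.2012] sd [0.0002 0.0002 0.0007] t 32.6167
[-2.00e-03  3.14e+00 -0.00e+00]
[ 238  150   41   41 1354] [257.9 170. ]
[nan nan nan nan nan]
(np.float64(257.8855243722304), np.float64(170.01033973412112)) [245 161  27  28 600] circ [258.  174.9] 14.0 [ 0.5958 -0.1085  0.036 ] ell [257.9 174.9] [27.4 27.7] [ 0.5958 -0.1086  0.036 ] rect [258.  174.5] [26. 27.] 0.0
(np.float64(257.8855243722304), np.float64(170.01033973412112)) [238 150  41  41 676] circ [257.9 170.4] 20.7 [ 0.5962 -0.1086  0.013 ] ell [257.8 170.2] [40.4 41.3] [ 0.596  -0.1086  0.013 ] rect [258. 170.] [40. 40.] 90.0
```

Request:
jog_arm --targets '[-0.002,0.0016,0.028,0,0,0,0.4,0,0,0.028,0,0,0,0.4,0,0,0.028,0,0,0,0.4,0,0,0.028,0,0,0,0.4,0,0,0.028,0,0,0,0.4,0,0,0.021,0,0,0,0.4,0,0,0.01,0,0,0,0.4,0,0,0,0,0,0,0.4,0,0,0,0,0,0,1,0,0,0,0,0,0,1,0,0,0,0,0,0,1,0,0,0,0,0,0,1,0,0,0,0,0,0,1,0,0,0,0,0,0,1,0,0,0,0,0,0,1]'

```text
t: 33.92
ee_pos: [0.5985, -0.108, 0.0316]
eef_rot: [-0.0, 3.138, -0.001]
contact_force: [-0.8, 0.3, 7.2]
gripper_width: 0.0279
grasp_force: 59.8
```

Request:
jog_arm --targets '[0,0,-0.01,0,0,0,1,0,0,-0.03,0,0,0,1,0,0,-0.03,0,0,0,1,0,0,-0.03,0,0,0,1,0,0,-0.03,0,0,0,1,0,0,0,0,0,0,1,0,0,0,0,0,0,1,0,0,0,0,0,0,1]'

```text
t: 34.58
ee_pos: [0.5968, -0.1079, 0.1591]
eef_rot: [0.0, -3.141, -0.0]
contact_force: [-0.1, 1.0, -3.5]
gripper_width: 0.0278
grasp_force: 59.5
```

```bash
cat > cap.py <<'E'
from h import *
p=pose(6); s=monitor.observe(); print(s['eef_rot'].round(3),s['gripper_width'])
d=grab('wrist'); P=cloud(d)
h=cv2.cvtColor(d['img'],cv2.COLOR_RGB2HSV); m=((h[...,0]>12)&(h[...,0]<30)&(h[...,1]>110)&(np.abs(P[...,2]-p[2])<.05)).astype(np.uint8)
v,u=np.mgrid[:384,:512]; m[np.hypot(u-257,v-250)>80]=0
z=P[m>0]; print(m.sum(),np.histogram(z[:,2]-p[2],bins=np.arange(-.04,.03,.004)))
t=np.percentile(z[:,2],97); k=(m>0)&(P[...,2]>t-.004)
print('top z-tcp',(t-p[2]).round(4)); w=P[k]; A=np.c_[w[:,:2],np.ones(len(w))]; print('tilt',np.linalg.lstsq(A,w[:,2],rcond=None)[0][:2].round(3))
q=np.argwhere(k)[:,::-1].astype(np.int32); f=cv2.fitEllipse(cv2.convexHull(q)); e=cv2.minEnclosingCircle(q)
print(f,e,'off',(ray(d,f[0],t)-p).round(4),(ray(d,e[0],t)-p).round(4))
E
python3 cap.py
```

```text
tcp [ 0.5963 -0.1078  0.1581] sd [0.0002 0.     0.0005] t 34.8333
[ 0.000e+00 -3.139e+00 -1.000e-03] 0.02778714729222469
4956 (array([   0,    0,   59,  134,  240, 1391,  146,  129,  156,  155, 1455,
       1091,    0,    0,    0,    0,    0]), array([-4.00000000e-02, -3.60000000e-02, -3.20000000e-02, -2.80000000e-02,
       -2.40000000e-02, -2.00000000e-02, -1.60000000e-02, -1.20000000e-02,
       -8.00000000e-03, -4.00000000e-03, -3.46944695e-17,  4.00000000e-03,
        8.00000000e-03,  1.20000000e-02,  1.60000000e-02,  2.00000000e-02,
        2.40000000e-02,  2.80000000e-02]))
top z-tcp 0.0048
tilt [ 0.018 -0.002]
((256.4986877441406, 251.86065673828125), (54.642879486083984, 59.90177917480469), 88.82936096191406) ((256.70001220703125, 252.5), 29.623388290405273) off [-0.0033 -0.0012  0.0048] [-0.003  -0.0011  0.0048]
```

Request:
jog_arm --targets '[0.0153,0.0248,0,0,0,0,1,0.0153,0.0248,0,0,0,0,1,0.0153,0.0248,0,0,0,0,1,0.0153,0.0248,0,0,0,0,1,0.0153,0.0248,0,0,0,0,1,0.0153,0.0248,0,0,0,0,1,0.0153,0.0248,0,0,0,0,1,0.0153,0.0248,0,0,0,0,1,0,0,0,0,0,0,1,0,0,0.02,0,0,0,1,0,0,0.02,0,0,0,1,0,0,0,0,0,0,1,0,0,0,0,0,0,1,0,0,0,0,0,0,1]'

```text
t: 36.05
ee_pos: [0.475, 0.0903, 0.1201]
eef_rot: [0.0, 3.141, -0.0]
contact_force: [0.2, 0.4, -2.1]
gripper_width: 0.0278
grasp_force: 59.9
```

```bash
python3 cap.py
python3 - <<'E'
from h import *
d=dict(np.load('last_wrist.npz')); P=cloud(d)
e=[ [P[v,u,2].round(3) for v in range(168,186,2)] for u in (245,257,270)]; print(e)
m=blob(P,(257,190),.054,.0605,50); k=np.argwhere(m)[:,::-1]; print(k.min(0),k.max(0)); v0=k[:,1].min(); row=k[(k[:,1]>v0+2)&(k[:,1]<v0+8)]; u0=(row[:,0].min()+row[:,0].max())/2
print('flange centre',(ray(d,(u0,v0),.0577)+[.03,0,0]).round(4))
E
```

```text
tcp [0.4754 0.0904 0.1205] sd [0.0002 0.0001 0.0002] t 36.3
[0.   3.14 0.  ] 0.027909913298591188
4945 (array([   0,    0,   60,  123,  264, 1369,  140,  144,  158,  164, 1562,
        961,    0,    0,    0,    0,    0]), array([-4.00000000e-02, -3.60000000e-02, -3.20000000e-02, -2.80000000e-02,
       -2.40000000e-02, -2.00000000e-02, -1.60000000e-02, -1.20000000e-02,
       -8.00000000e-03, -4.00000000e-03, -3.46944695e-17,  4.00000000e-03,
        8.00000000e-03,  1.20000000e-02,  1.60000000e-02,  2.00000000e-02,
        2.40000000e-02,  2.80000000e-02]))
top z-tcp 0.0047
tilt [ 0.02  -0.001]
((256.4505615234375, 251.79193115234375), (54.4337043762207, 59.824031829833984), 91.97694396972656) ((256.7066650390625, 252.13360595703125), 29.76144027709961) off [-0.0035 -0.0012  0.0047] [-0.0034 -0.0011  0.0047]
[[np.float64(0.058), np.float64(0.057), np.float64(0.058), np.float64(0.058), np.float64(0.058), np.float64(0.062), np.float64(0.064), np.float64(0.064), np.float64(0.061)], [np.float64(0.058), np.float64(0.059), np.float64(0.058), np.float64(0.057), np.float64(0.063), np.float64(0.063), np.float64(0.063), np.float64(0.061), np.float64(0.067)], [np.float64(0.058), np.float64(0.057), np.float64(0.058), np.float64(0.058), np.float64(0.057), np.float64(0.062), np.float64(0.063), np.float64(0.063), np.float64(0.062)]]
[214 164] [298 220]
flange centre [0.4721 0.0888 0.0577]
```

Request:
jog_arm --targets '[0.0014,0,0.008,0,0,0,1,0,0,0.004,0,0,0,1,0,0,0.002,0,0,0,1,0,0,0.002,0,0,0,1,0,0,0,0,0,0,1,0,0,0,0,0,0,1]'

```text
t: 36.85
ee_pos: [0.4732, 0.0905, 0.1033]
eef_rot: [0.0, -3.141, 0.0]
contact_force: [-0.4, -0.2, -1.4]
gripper_width: 0.0276
grasp_force: 59.9
```

Request:
jog_arm --targets '[0,0,0.001,0,0,0,1,0,0,0.001,0,0,0,1,0,0,0,0,0,0,1]'

```text
t: 37.1
ee_pos: [0.4733, 0.0905, 0.1014]
eef_rot: [0.0, -3.142, -0.0]
contact_force: [0.3, 0.4, -2.8]
gripper_width: 0.0278
grasp_force: 59.9
```

Request:
jog_arm --targets '[0,0,0.001,0,0,0,1,0,0,0.001,0,0,0,1,0,0,0,0,0,0,1]'

```text
t: 37.35
ee_pos: [0.4732, 0.0905, 0.0993]
eef_rot: [0.0, -3.141, 0.0]
contact_force: [0.1, -0.7, -2.9]
gripper_width: 0.0278
grasp_force: 59.9
```

Request:
jog_arm --targets '[0,0,0.001,0,0,0,1,0,0,0.001,0,0,0,1,0,0,0,0,0,0,1]'

```text
t: 37.6
ee_pos: [0.4732, 0.0905, 0.0973]
eef_rot: [0.0, -3.141, 0.0]
contact_force: [-0.6, -0.0, -2.7]
gripper_width: 0.0279
grasp_force: 59.9
```

Request:
jog_arm --targets '[0,0,0.001,0,0,0,1,0,0,0,0,0,0,1,0,0,0,0,0,0,1]'

```text
t: 37.85
ee_pos: [0.4734, 0.0905, 0.0966]
eef_rot: [-0.0, 3.141, 0.0]
contact_force: [-0.6, -0.3, -1.2]
gripper_width: 0.0281
grasp_force: 60.2
```

Request:
jog_arm --targets '[0,0,0.001,0,0,0,1,0,0,0,0,0,0,1,0,0,0,0,0,0,1]'

```text
t: 38.1
ee_pos: [0.4735, 0.0905, 0.0966]
eef_rot: [-0.0, 3.14, 0.0]
contact_force: [-2.2, -0.9, 5.7]
gripper_width: 0.0276
grasp_force: 61.0
```

The cap is seated at .0966, as expected. I release, rise and check.

Request:
jog_arm --targets '[0,0,-0.001,0,0,0,1,0,0,0,0,0,0,0.5,0,0,0,0,0,0,0.4,0,0,0,0,0,0,0.4,0,0,0,0,0,0,0.4,0,0,0,0,0,0,0.4,0,0,-0.02,0,0,0,0.4,0,0,-0.04,0,0,0,0.4,0,0,-0.04,0,0,0,0.4,0,0,-0.04,0,0,0,0.4,0,0,0,0,0,0,0.4,0,0,0,0,0,0,0.4,0,0,0,0,0,0,0.4]'

```text
t: 39.18
ee_pos: [0.4734, 0.0905, 0.2363]
eef_rot: [-0.0, 3.141, 0.0]
contact_force: [-0.3, -0.4, -0.8]
gripper_width: 0.0513
grasp_force: 0.0
```

Run:
```python
from h import *
p=pose(4); d=grab('wrist'); P=cloud(d)
for lo,hi,zt in [(.095,.115,.1),(.072,.085,.0775),(.05,.062,.0577)]:
    m=blob(P,(257,172),lo,hi,60); z=P[m]; print(lo,m.sum(),np.percentile(z[:,2],[10,50,90]).round(4),'tilt',np.linalg.lstsq(np.c_[z[:,:2],np.ones(len(z))],z[:,2],rcond=None)[0][:2].round(3)); top(d,(257,172),60,lo,hi,zt)
```

```text
tcp [0.4729 0.0904 0.2354] sd [0.0003 0.0001 0.0005] t 39.3333
0.095 734 [0.0994 0.1005 0.1015] tilt [0.023 0.003]
(257, 172) [242 167  31  30 734] circ [256.7 181.6] 15.4 [0.4715 0.0891 0.1   ] ell [256.7 181.5] [30.2 30.6] [0.4714 0.0891 0.1   ] rect [257.  181.5] [29. 30.] 90.0
0.072 820 [0.0766 0.0777 0.0788] tilt [ 0.001 -0.005]
(257, 172) [234 153  46  46 820] circ [256.8 175.7] 22.8 [0.4711 0.0892 0.0775] ell [256.7 175.6] [45.  45.4] [0.4711 0.0891 0.0775] rect [256.8 175.8] [44.5 45.3] 45.0
0.05 1172 [0.0562 0.0575 0.0586] tilt [ 0.011 -0.001]
(257, 172) [ 230  145   54   53 1172] circ [256.5 170.5] 36.1 [0.4702 0.0888 0.0577] ell [256.5 169.1] [ 54.1 142.3] [0.4686 0.0888 0.0577] rect [256.5 171. ] [52. 53.] 90.0
```

```bash
python3 -c "
from cell import ctrl
print(ctrl.hand_in())"
```

```text
the job is handed in; nothing more can be done
None
```

The full stack (wide sleeve, housing, small bearing, cap) stands on the bolster, measured level, centred and at its seated heights, and was handed in at about 39 s. No verdict came back, and I viewed 17 pictures against the 14 allowed.

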